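# Find the rattling sample case

## Task

A steel ball has come loose inside one of the three sealed blue cases. Lift the cases by the white grips and shake them to and fro along their long side to find the one that rattles; stand the two quiet ones neatly side by side on the low white shelf, long sides next to each other with no more than a couple of fingers' gap, pointing straight front to back with their ends level. Finish holding the rattling case level in the gripper, out over the middle of the yellow mat and about 15 to 20 cm above the bench: do not put it down or let go, keep the cases lid up throughout, and leave everything else where it stands.

Things in the scene. Friction and masses are not known exactly. Their poses are not given: they have to be found in the camera images.
- case_a: sealed blue case, one of three alike: 70 (x) by 110 (y), 55 high; white grip rib on the lid 18 wide (x), 70 long (y), 55 to 87 above the underside. 240 to 600 g packed. Origin: centre of underside, z up. Any of them may hold the loose 36 mm, 190 g ball: it rolls 64 along y, 24 along x and knocks on the end walls when moved fast (0.4 m/s) along y and stopped; then it lies at the leading end (end to end: 0.12 N m at the grip)
- case_b: sealed blue case, one of three alike: 70 (x) by 110 (y), 55 high; white grip rib on the lid 18 wide (x), 70 long (y), 55 to 87 above the underside. 240 to 600 g packed. Origin: centre of underside, z up. Any of them may hold the loose 36 mm, 190 g ball: it rolls 64 along y, 24 along x and knocks on the end walls when moved fast (0.4 m/s) along y and stopped; then it lies at the leading end (end to end: 0.12 N m at the grip)
- case_c: sealed blue case, one of three alike: 70 (x) by 110 (y), 55 high; white grip rib on the lid 18 wide (x), 70 long (y), 55 to 87 above the underside. 240 to 600 g packed. Origin: centre of underside, z up. Any of them may hold the loose 36 mm, 190 g ball: it rolls 64 along y, 24 along x and knocks on the end walls when moved fast (0.4 m/s) along y and stopped; then it lies at the leading end (end to end: 0.12 N m at the grip)
- shelf: low white shelf, fixed: 170 front to back (x), 250 wide (y), board top 40 above the bench; teal lip 8 thick, 12 high along its far (+x) edge leaves x -85 to +77 free. Origin: under its centre, bench height. Cases stand with their y axis along the shelf's x, side by side along its y, e.g. at x -5, y -50 and +50 (gap 30)
- mat: yellow inspection mat with white centre, 150 x 150, 3 thick, fixed to the bench. Origin: centre of its underside
- tube_rack: yellow tube rack 130 x 80 x 47 high (mm), bystander, to be left alone. Origin: centre of the underside
- media_bottle: clear bottle with blue cap, 70 diameter, 130 high (mm), bystander, to be left alone. Origin: centre of the underside
- stain_bottle: amber bottle with orange cap, 60 diameter, 120 high (mm), bystander, to be left alone. Origin: centre of the underside
- salt_jar: white jar, 68 diameter, 85 high (mm), bystander, to be left alone. Origin: centre of the underside
- beaker: green glass beaker, 70 diameter, 90 high (mm), bystander, to be left alone. Origin: centre of the underside
- timer: yellow bench timer 60 x 75 x 22 high (mm), bystander, to be left alone. Origin: centre of the underside
Things that resemble listed ones, but are neither listed nor needed, are in the scene too. What is shaped like the case_b but black or red is not meant.

How it is judged:
By the outcome, as a careful person would: the job done as asked, in the order asked, and still so for the second after the job is handed in, while the arm keeps its last pose, push and grip.
It also fails if it takes over 72 s, if anything falls off the work surface, if the arm or the gripper's body presses on something with over 40 N, if the wrist force passes 120 N, or if a joint passes its speed limit or range.

## Robot

A 6-joint arm with a two-finger parallel gripper is mounted at the origin on the work surface. World frame = base frame: x ahead of the robot, y to its left, z up, the work surface at z = 0. Lengths are in m, angles in rad, forces in N, time in s.
With the tool pointing down it reaches from about 0.225 to 0.875 m from the base axis. Payload 3.4 kg.
Tool frame: the origin (TCP) lies on the centre line of the jaws, within the pads' length; the fingertips stand 17 mm ahead of it and the grasp point (between the pads) lies 2 mm behind it (nose_length is the distance from the TCP to the fingertips, in m); z points along the fingers, y is the line along which they close (so a half turn about z gives the same grasp; the last joint's range is limited). The gripper opens to 85 mm and grips with 20 to 120 N. Pads are 22 mm wide; open, the fingers measure 114 mm over their backs; the gripper's body (76 mm by 85 mm) begins 54 mm behind the grasp point. The pads swing forward as they close: fully open they stand 13 mm farther back than shut.
Start: joints at [1.189, 0.276, 1.505, -0, 1.361, -0.121], TCP at [0.148, 0.556, 0.248] pointing down, gripper open.
Joint ranges: [-2.89, 2.89], [-0.75, 2.08], [0.22, 2.7], [-1.18, 4.32], [0.11, 2.71], [-2.7, 2.7]. Speed limits (rad/s): [2.57, 2.57, 3.14, 3.14, 3.14, 3.14].

## Interface

Orientations are given as a unit quaternion [w, x, y, z].
In Python, from rig import get_state, get_image, sign_off, find_in, place_of, nose_length gives the robot as it stands.
- The arm moves only by the tool apply_moves, never from a script. Its argument "deltas" is one flat list of numbers, 5 for each row, row after row: the finger opening in mm, from 0 to 85.4, then the shift along the tool's x, y, z in mm, then the turn about the tool's z in degrees. A call has 1 to 12 rows; each row is the pose to reach, as a shift and turn from the pose commanded when the call began, along the tool's axes at that moment; what a row does not reach only later rows make up. A row lasts 1/12 s, in which the tool goes at most 41.7 mm and 7.16 degrees, less where a joint would pass 70% of its speed; a pose out of reach is approached as far as the arm can. A call with a gripper value outside its range is refused whole. The fingers move at their own pace and stop on an object; "squeeze" is the grip in N (left out, the last holds). Time passes only in rows, so rows that repeat a pose let the fingers close. It gives the time, the measured TCP pose, the force, the opening and the grip force at its end, in the units of the state.
- get_state(): the state, without advancing time (a new reading comes with each control period).
- get_image(name): name is "scene" or "top" or "wrist"; returns a dict with "frame" (480x640x3 uint8, red, green, blue), "K" (3x3 intrinsics, pixels), "k1" (the pictures are not rectified: a ray, as slopes to the right and down, at radius r is drawn at 1 + k1 r^2 times it, then the intrinsics apply), "position" and "orientation" of the camera in the world. Camera axes: x right, y down, z forward; pixel columns grow to the right and rows downward; lengths in m; the calibration is good to about 2 mm. A picture is of the moment at which its call begins. There is no depth.
- sign_off(): hands the job in; it is judged then, once.
Trained networks look in a picture, given as the dict that the camera call returned (one of the last four; its "shot" number tells which), for a name from the list of things; names that differ only in an ending like _2 or _b are one class to them, and where a whole thing is asked for, a point or a joint stands for the part that bears it (a point fixed in the world has none). Each returns a list of dicts, best first, with "score" (0 to 1); they miss things now and then, are a little off and sometimes report something else, mostly with a low value. They report only what shows in the picture. A call takes as long as a camera call. They do not tell look-alikes from the thing itself.
- find_in(query, picture): "point" ([column, row] in pixels, amid what is visible of it).
- place_of(query, picture): "point" ([column, row] in pixels: a listed point, or the origin of a listed thing).
The state is a dict: "clock": time; "qpos": joint angles; "qd": joint speeds; "effort": joint torques, N m; "position": TCP position; "ee_rot": TCP orientation; "contact_force": force on the tool from outside, world axes, zero at the start; "moment": the same for the moment, N m; "width": finger opening in m; "gripper_force": force on a finger pad.
Only numpy, scipy, OpenCV 4.12 (cv2) and the standard library are available. Lean on these libraries where they do the work, as an engineer would, in place of code of your own. Each camera call takes 0.05 s, during which the arm holds its last target. There are 200 camera calls.

## Working session

There is one attempt and no reset: what is moved stays moved. The work goes in short steps, Python scripts to look and compute and a tool call to move; the robot and the scene stay as the last step left them, time stands still between calls to the robot, and variables do not carry over. Pictures are saved under pics/ and viewed, at most 10 in all, crops included, and the job is handed in when it is done.

Besides the shell and the picture viewer there is one more tool, called after "Request:" as name(argument=value, ...) on one line, values as JSON. apply_moves: Moves the arm, as the interface text tells. Its arguments: {"type":"object","properties":{"deltas":{"type":"array"},"squeeze":{"type":"number"}},"required":["deltas"]}

```bash
ls; mkdir -p pics; cat > h.py <<'E'
import numpy as np, cv2
from rig import *
from scipy.spatial.transform import Rotation as R
def rot(q): return R.from_quat([q[1],q[2],q[3],q[0]])
def ray(im,p):
    K=np.array(im["K"]);u=(p[0]-K[0,2])/K[0,0];v=(p[1]-K[1,2])/K[1,1]
    a,b=u,v
    for _ in range(20):
        s=1+im["k1"]*(a*a+b*b);a,b=u/s,v/s
    return rot(im["orientation"]).apply([a,b,1])
def at(im,p,z):
    d=ray(im,p);o=np.array(im["position"]);return o+d*(z-o[2])/d[2]
def proj(im,X):
    c=rot(im["orientation"]).inv().apply(np.array(X)-np.array(im["position"]));a=c[...,0]/c[...,2];b=c[...,1]/c[...,2]
    s=1+im["k1"]*(a*a+b*b);K=np.array(im["K"]);return np.stack([a*s*K[0,0]+K[0,2],b*s*K[1,1]+K[1,2]],-1)
def save(n,f): cv2.imwrite(f"pics/{n}.png",cv2.cvtColor(np.ascontiguousarray(f),cv2.COLOR_RGB2BGR))
E
cat > a.py <<'E'
from h import *
for n in ["top","scene"]:
    im=get_image(n);save(n+"0",im["frame"]);print(n,np.round(im["position"],3),np.round(im["K"],0).tolist(),im["k1"])
    for q,z in [("case_a",0),("shelf",0),("mat",0),("tube_rack",0),("media_bottle",0),("salt_jar",0)]:
        for r in place_of(q,im)[:5]: print(q,np.round(r["point"]),round(r["score"],2),np.round(at(im,r["point"],z),3))
print(get_state())
E
python3 a.py
```

```text
pics
top [0.44  0.056 1.066] [[531.0, 0.0, 325.0], [0.0, 531.0, 234.0], [0.0, 0.0, 1.0]] -0.001851087905417189
case_a [144. 144.] 0.97 [0.691 0.403 0.   ]
case_a [212. 206.] 0.88 [0.567 0.261 0.   ]
case_a [196. 269.] 0.75 [0.44  0.288 0.   ]
case_a [305. 261.] 0.68 [0.462 0.071 0.   ]
case_a [267. 333.] 0.64 [0.318 0.143 0.   ]
shelf [505. 236.] 0.92 [ 0.523 -0.333  0.   ]
mat [348. 192.] 0.73 [ 0.603 -0.012  0.   ]
tube_rack [370. 286.] 0.78 [ 0.414 -0.06   0.   ]
media_bottle [278. 114.] 0.67 [0.76  0.135 0.   ]
salt_jar [217. 118.] 0.55 [0.749 0.258 0.   ]
scene [1.221 0.915 0.753] [[591.0, 0.0, 320.0], [0.0, 591.0, 246.0], [0.0, 0.0, 1.0]] -0.033152553213355064
case_a [344. 260.] 0.95 [0.46  0.064 0.   ]
case_a [421. 299.] 0.9 [0.433 0.277 0.   ]
case_a [369. 324.] 0.79 [0.574 0.268 0.   ]
case_a [368. 386.] 0.64 [0.69  0.392 0.   ]
case_a [413. 252.] 0.63 [0.311 0.139 0.   ]
mat [277. 266.] 0.62 [ 0.596 -0.014  0.   ]
tube_rack [327. 232.] 0.88 [ 0.41 -0.06  0.  ]
media_bottle [255. 329.] 0.73 [0.758 0.139 0.   ]
salt_jar [290. 361.] 0.94 [0.757 0.255 0.   ]
{'clock': 0.7, 'qpos': array([ 1.18899002e+00,  2.75860351e-01,  1.50490032e+00, -2.53506549e-05,
        1.36070054e+00, -1.21018352e-01]), 'qd': array([-0.00051466, -0.00031876,  0.00107912,  0.00088293, -0.00391127,
        0.00201962]), 'effort': array([ 7.38825856e-04, -4.16509116e+01, -2.46052390e+01, -1.36335366e-04,
        3.12294583e-05, -4.74461174e-06]), 'position': array([0.14829247, 0.55557505, 0.24835052]), 'ee_rot': array([2.83572184e-05, 1.30022164e-01, 9.91511085e-01, 6.05732737e-05]), 'contact_force': array([-0.37193235,  0.18495344,  0.3437466 ]), 'moment': array([ 0.01792991, -0.04496042, -0.01563557]), 'gripper_force': 0.0, 'width': 0.0850655044072709}
```

View top.

View pics/top0.png

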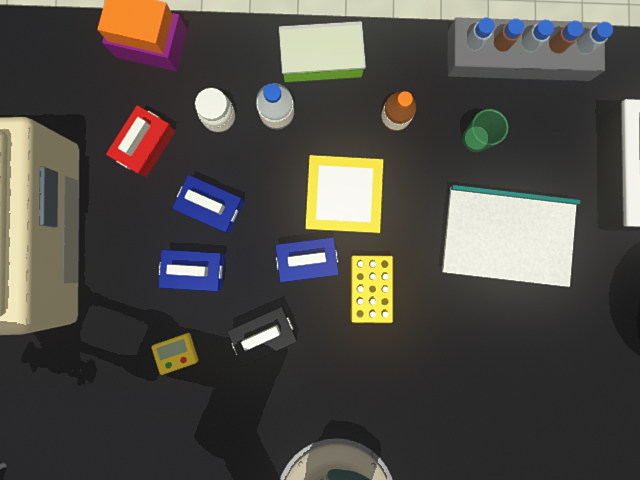

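View pics/scene0.png

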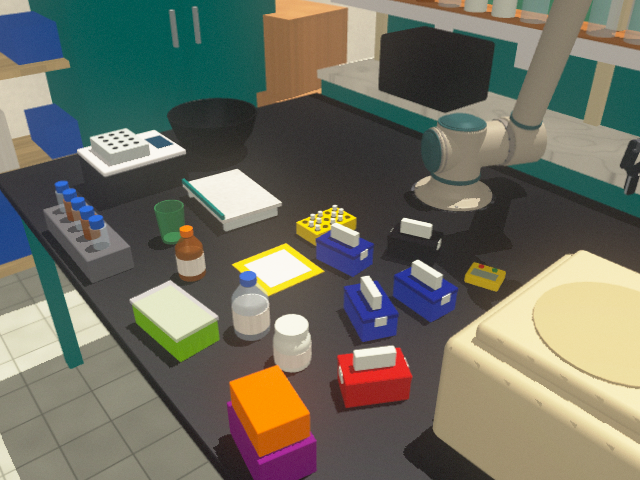

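```bash
cat > fit.py <<'E'
from h import *
from scipy.optimize import minimize
def box(x0,x1,y0,y1,z0,z1): return np.array([[x,y,z] for x in(x0,x1) for y in(y0,y1) for z in(z0,z1)])
CASE=[box(-.035,.035,-.055,.055,0,.055),box(-.009,.009,-.035,.035,.055,.087)]
SHELF=[box(-.085,.085,-.125,.125,0,.04),box(.077,.085,-.125,.125,.04,.052)]
MAT=[box(-.075,.075,-.075,.075,0,.003)]
def render(im,parts,p,z=0):
    m=np.zeros((480*2,640*2),np.uint8);Rz=R.from_euler('z',p[2])
    for b in parts:
        q=proj(im,Rz.apply(b)+[p[0],p[1],z]);h=cv2.convexHull(np.round(q*2*16+8).astype(np.int32))
        cv2.fillConvexPoly(m,h,255,shift=4)
    return m
def fit(im,mask,parts,p0,z=0):
    M=cv2.resize(mask.astype(np.uint8)*255,(1280,960),interpolation=cv2.INTER_LINEAR)
    M=cv2.GaussianBlur(M,(0,0),2).astype(float)
    f=lambda p:np.abs(cv2.GaussianBlur(render(im,parts,p,z),(0,0),2)-M).sum()/255
    best=None
    for a in (0,.25,-.25):
        s=np.array([p0[0],p0[1],p0[2]+a])
        r=minimize(f,s,method='Nelder-Mead',options=dict(initial_simplex=[s,s+[.02,0,0],s+[0,.02,0],s+[0,0,.2]],xatol=1e-4,fatol=1))
        if best is None or r.fun<best.fun: best=r
    return best.x,best.fun/(M.sum()/255)
def roi(im,c,rad):
    yy,xx=np.mgrid[:480,:640];return (xx-c[0])**2+(yy-c[1])**2<rad**2
def masks(im):
    hsv=cv2.cvtColor(np.ascontiguousarray(im["frame"]),cv2.COLOR_RGB2HSV);H,S,V=[hsv[...,i].astype(int) for i in range(3)]
    blue=(H>105)&(H<130)&(S>130)&(V>40);white=(S<60)&(V>150);teal=(H>80)&(H<100)&(S>100)&(V>60);yel=(H>18)&(H<35)&(S>100)&(V>120)
    return blue,white,teal,yel
E
cat > b.py <<'E'
from fit import *
im=get_image("top");b,w,t,y=masks(im)
for n,c,r,m,P,p0 in [("A206",(207,203),45,b|w,CASE,(.56,.26,1.1)),("B191",(191,270),42,b|w,CASE,(.44,.285,1.57)),("C307",(307,260),40,b|w,CASE,(.46,.07,1.6)),
  ("shelf",(511,236),95,w|t,SHELF,(.52,-.33,-.1)),("mat",(345,194),55,y|w,MAT,(.6,-.01,-.05))]:
    mm=m&roi(im,c,r);p,e=fit(im,mm,P,p0);print(n,np.round(p,4),"deg",round(np.degrees(p[2]),1),"err",round(e,3))
E
python3 b.py
```

```text
A206 [ 0.5673  0.2626 -0.3835] deg -22.0 err 0.078
B191 [ 0.4381  0.289  -0.0318] deg -1.8 err 0.088
C307 [0.4638 0.0676 3.2974] deg 188.9 err 0.099
shelf [ 0.5207 -0.3302 -0.0876] deg -5.0 err 0.062
mat [ 0.6001 -0.0044 -0.0263] deg -1.5 err 0.02
```

```bash
cat > go.py <<'E'
from h import *
import sys
def st(): 
    s=get_state();Rm=rot(s["ee_rot"]).as_matrix();psi=np.degrees(np.arctan2(Rm[1,1],Rm[0,1]));return s,Rm,psi
def go(x,y,z,psi):
    s,Rm,p=st();d=Rm.T@(np.array([x,y,z])-s["position"])*1000;t=-((psi-p+180)%360-180)
    print("clock",round(s["clock"],2),"pos",np.round(s["position"],4),"psi",round(p,1),"tilt",np.round(Rm[:,2],3),"-> deltas",np.round(d,1),"turn",round(t,1))
if __name__=="__main__": go(*map(float,sys.argv[1:5]))
E
python3 - <<'E'
from go import *
from fit import *
f=cv2.imread("pics/top0.png")[:,:,::-1].copy()
c=f[90:360,90:410];c=cv2.resize(c,None,fx=2.4,fy=2.2);save("crop",c[:600,:800])
print([nose_length(w) if callable(nose_length) else nose_length for w in (0.018,)])
go(.5673,.2626,.27,-22)
E
```

```text
[0.017]
clock 0.75 pos [0.1483 0.5556 0.2483] psi 75.1 tilt [ 0.  0. -1.] -> deltas [-480.4 -175.   -21.7] turn 97.1
```

View pics/crop.png

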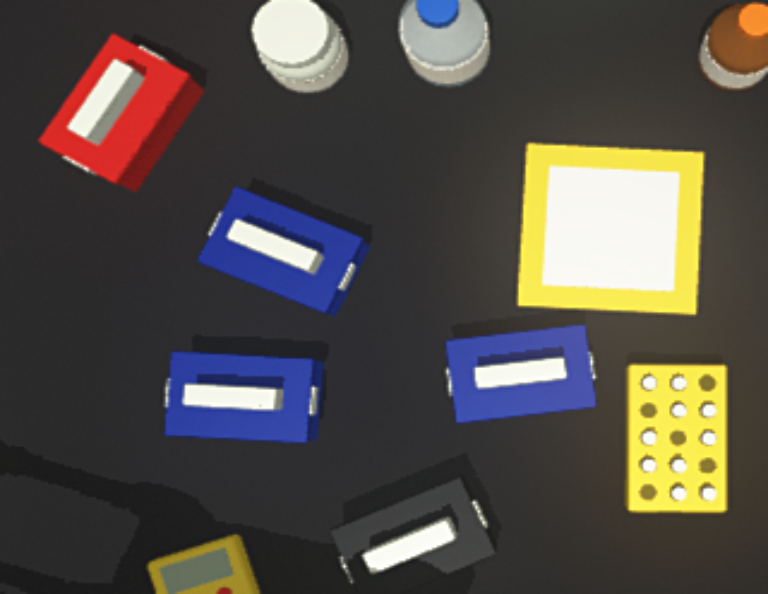

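Three blue cases (top view, px): A (206,203), B (191,270), C (307,260). These fit the description; the red one (140,140) and the black one (263,332) are look-alikes and are excluded. The shelf is at (511,236) and the mat at (345,194). I'll start with A.

Request:
apply_moves(deltas=[60, -38, -14, -2, 7, 60, -76, -28, -4, 14, 60, -114, -42, -6, 21, 60, -152, -55, -8, 28, 60, -190, -69, -9, 35, 60, -228, -83, -11, 42, 60, -266, -97, -13, 49, 60, -304, -111, -15, 56, 60, -342, -125, -17, 63, 60, -380, -138, -19, 70, 60, -418, -152, -20, 77, 60, -456, -166, -22, 84], squeeze=90)

```text
clock: 1.75
position: [0.5474, 0.2761, 0.2704]
ee_rot: [-0.0, 0.762, 0.647, 0.0]
contact_force: [-0.1, 0.4, -0.8]
width: 0.0604
gripper_force: 0.0
```

```bash
python3 go.py .5673 .2626 .2 -22
```

```text
clock 1.75 pos [0.5474 0.2761 0.2704] psi -9.3 tilt [ 0.  0. -1.] -> deltas [-10.2  21.8  70.4] turn 12.7
```

Request:
apply_moves(deltas=[60, -5, 11, 25, 6.5, 60, -10, 22, 50, 12.7, 60, -10, 22, 70, 12.7, 60, -10, 22, 70, 12.7])

```text
clock: 2.08
position: [0.5643, 0.2626, 0.1955]
ee_rot: [-0.001, 0.828, 0.561, -0.004]
contact_force: [-0.9, -0.5, -0.7]
width: 0.0602
gripper_force: 0.0
```

```bash
cat > w.py <<'E'
from fit import *
from go import go
import sys
# w.py name x y yawdeg : refine case with wrist view
x,y,a=map(float,sys.argv[2:5]);im=get_image("wrist");save(sys.argv[1],im["frame"])
b,w,t,_=masks(im);m=render(im,CASE,(x,y,np.radians(a)));m=cv2.resize(m,(640,480))>127
roi_=cv2.dilate(m.astype(np.uint8),np.ones((61,61)))>0
p,e=fit(im,(b|w)&roi_,CASE,(x,y,np.radians(a)));print(np.round(p,4),round(np.degrees(p[2]),2),"err",round(e,3))
g=render(im,CASE,p);f=cv2.resize(im["frame"],(1280,960));c,_=cv2.findContours(g,0,1);cv2.drawContours(f,c,-1,(255,0,0),2);save(sys.argv[1],cv2.resize(f,(640,480)))
go(p[0],p[1],.076,np.degrees(p[2]))
E
python3 w.py wA .5673 .2626 -22
```

```text
[ 0.5679  0.2625 -0.3962] -22.7 err 0.091
clock 2.13 pos [0.565  0.2635 0.1979] psi -21.7 tilt [-0.006 -0.002 -1.   ] -> deltas [  0.6   3.6 121.9] turn 1.0
```

View pics/wA.png

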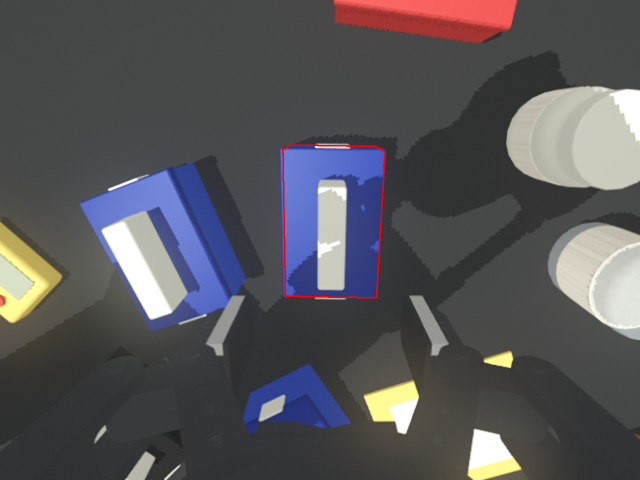

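The overlay matches case A at (333,222), and the wrist fit agrees with the top view within 1 mm. Next I descend and grip.

Request:
apply_moves(deltas=[60, 0, 3.5, 35, 1, 60, 0.5, 3.5, 70, 1, 60, 0.5, 3.5, 105, 1, 60, 0.5, 3.5, 121, 1, 60, 0.5, 3.5, 121, 1, 0, 0.5, 3.5, 121, 1, 0, 0.5, 3.5, 121, 1, 0, 0.5, 3.5, 121, 1, 0, 0.5, 3.5, 121, 1])

```text
clock: 2.88
position: [0.5703, 0.2644, 0.0816]
ee_rot: [-0.0, 0.832, 0.555, 0.002]
contact_force: [-4.2, 2.6, 6.9]
width: 0.0162
gripper_force: 90.3
```

Request:
apply_moves(deltas=[0, 0, 0, -20, 0, 0, 0, 0, -55, 0, 0, 0, 0, -90, 0, 0, 0, 0, -125, 0, 0, 0, 0, -155, 0, 0, 0, 0, -170, 0, 0, 0, 0, -170, 0, 0, 0, 0, -170, 0])

```text
clock: 3.55
position: [0.5697, 0.2635, 0.2501]
ee_rot: [0.0, 0.832, 0.555, 0.001]
contact_force: [-0.7, 0.2, -4.0]
width: 0.016
gripper_force: 88.9
```

```bash
cat > m.py <<'E'
from go import *
M=[];F=[]
for i in range(6):
    get_image("wrist") if i else None
    s,Rm,p=st();M.append(Rm.T@s["moment"]);F.append(s["contact_force"])
print("clock",round(s["clock"],2),"pos",np.round(s["position"],4),"psi",round(p,1),"w",round(s["width"],4))
print("M tool",np.round(np.mean(M,0),4),"sd",np.round(np.std(M,0),4),"F",np.round(np.mean(F,0),2))
E
python3 m.py
```

```text
clock 3.8 pos [0.5688 0.2631 0.2472] psi -22.6 w 0.0163
M tool [-0.0015 -0.0187 -0.0114] sd [0.0139 0.0197 0.0266] F [-0.2   0.28 -3.95]
```

Request:
apply_moves(deltas=[0, -38, 0, 0, 0, 0, -76, 0, 0, 0, 0, -114, 0, 0, 0, 0, -114, 0, 0, 0, 0, -114, 0, 0, 0, 0, -76, 0, 0, 0, 0, -38, 0, 0, 0, 0, 0, 0, 0, 0, 0, 0, 0, 0, 0, 0, 0, 0, 0, 0, 0, 0, 0, 0, 0, 0, 0, 0, 0, 0])

```text
clock: 4.8
position: [0.5692, 0.2633, 0.2486]
ee_rot: [-0.0, 0.832, 0.555, -0.001]
contact_force: [0.2, -0.7, -4.3]
width: 0.0167
gripper_force: 88.4
```

```bash
python3 m.py
```

```text
clock 5.05 pos [0.5696 0.2628 0.2496] psi -22.7 w 0.0163
M tool [0.0017 0.0204 0.0029] sd [0.017  0.0259 0.0334] F [-0.05 -0.   -4.06]
```

Request:
apply_moves(deltas=[0, 38, 0, 0, 0, 0, 76, 0, 0, 0, 0, 114, 0, 0, 0, 0, 114, 0, 0, 0, 0, 114, 0, 0, 0, 0, 76, 0, 0, 0, 0, 38, 0, 0, 0, 0, 0, 0, 0, 0, 0, 0, 0, 0, 0, 0, 0, 0, 0, 0, 0, 0, 0, 0, 0, 0, 0, 0, 0, 0])

```text
clock: 6.05
position: [0.5701, 0.2636, 0.2499]
ee_rot: [0.0, 0.832, 0.554, 0.001]
contact_force: [-0.4, 0.2, -3.5]
width: 0.016
gripper_force: 88.5
```

```bash
python3 m.py; python3 -c "
from go import *
go(.46,.2,.247,-95)
# shelf spots
s=np.array([.5207,-.3302]);a=-.0876;c,n=np.array([np.cos(a),np.sin(a)]),np.array([-np.sin(a),np.cos(a)])
for v in(-.045,.045): print(s-.004*c+v*n)"
```

```text
clock 6.3 pos [0.5699 0.2641 0.249 ] psi -22.6 w 0.0161
M tool [-0.0025  0.0085 -0.0083] sd [0.0195 0.0222 0.0426] F [-0.12 -0.11 -4.01]
clock 6.3 pos [0.5699 0.2641 0.249 ] psi -22.6 tilt [-0.  0. -1.] -> deltas [-101.4  -76.8    2.1] turn 72.4
[ 0.51277838 -0.3746775 ]
[ 0.5206523 -0.2850226]
```

A's moment stays the same after both shakes (difference 0.01 against an expected 0.12 N m), so A is quiet. It goes to the shelf.

Request:
apply_moves(deltas=[0, -38, 12, 0, 6, 0, -76, 24, 0, 12, 0, -115, 36, 0, 18, 0, -153, 48, 0, 25, 0, -191, 60, 0, 32, 0, -229, 72, 0, 38, 0, -268, 84, 0, 44, 0, -306, 96, 0, 50, 0, -344, 108, 0, 56, 0, -382, 120, 0, 62, 0, -420, 132, 0, 68, 0, -459, 145, 0, 72.4])

```text
clock: 7.3
position: [0.5266, -0.2174, 0.2494]
ee_rot: [-0.0, 0.999, -0.046, 0.0]
contact_force: [0.5, 0.5, -3.6]
width: 0.0161
gripper_force: 88.7
```

```bash
python3 go.py .5128 -.3747 .16 -95; python3 - <<'E'
E
```

```text
clock 7.3 pos [ 0.5266 -0.2174  0.2494] psi -95.3 tilt [ 0.  0. -1.] -> deltas [  0.7 157.9  89.3] turn -0.3
```

Request:
apply_moves(deltas=[0, 0, 38, 0, -0.3, 0, 0.5, 76, 0, -0.3, 0, 0.5, 114, 15, -0.3, 0, 0.5, 148, 40, -0.3, 0, 0.5, 158, 70, -0.3, 0, 0.5, 158, 89, -0.3, 0, 0.5, 158, 89, -0.3, 0, 0.5, 158, 89, -0.3])

```text
clock: 7.97
position: [0.5131, -0.3728, 0.1589]
ee_rot: [-0.001, 0.999, -0.041, -0.001]
contact_force: [-0.8, -0.4, -3.2]
width: 0.0162
gripper_force: 88.7
```

```bash
python3 go.py .5128 -.3747 .122 -95
```

```text
clock 7.97 pos [ 0.5131 -0.3728  0.1589] psi -94.7 tilt [-0.002  0.003 -1.   ] -> deltas [-0.   2.  36.9] turn 0.3
```

Request:
apply_moves(deltas=[0, 0, 1, 15, 0.3, 0, 0, 1.5, 28, 0.3, 0, 0, 1.5, 33, 0.3, 0, 0, 1.5, 36, 0.3, 0, 0, 1.5, 37, 0.3, 0, 0, 1.5, 37, 0.3])

```text
clock: 8.47
position: [0.514, -0.375, 0.1245]
ee_rot: [0.001, 0.999, -0.044, 0.001]
contact_force: [-0.0, 0.1, -3.3]
width: 0.0162
gripper_force: 88.7
```

Request:
apply_moves(deltas=[0, 0, 0, 1, 0, 0, 0, 0, 2, 0, 0, 0, 0, 3, 0, 0, 0, 0, 3, 0])

```text
clock: 8.8
position: [0.5141, -0.3753, 0.1218]
ee_rot: [0.001, 0.999, -0.044, 0.001]
contact_force: [1.7, 0.8, 3.6]
width: 0.0166
gripper_force: 90.0
```

Request:
apply_moves(deltas=[50, 0, 0, 0, 0, 50, 0, 0, 0, 0, 50, 0, 0, 0, 0, 50, 0, 0, -30, 0, 50, 0, 0, -70, 0, 50, -5, -30, -100, -7, 50, -13, -68, -110, -14, 50, -21, -106, -110, -21, 50, -29, -144, -110, -28, 50, -37, -182, -110, -35, 50, -45, -220, -110, -42, 50, -53, -258, -110, -49])

```text
clock: 9.8
position: [0.4825, -0.1117, 0.2304]
ee_rot: [0.0, 0.926, 0.377, 0.0]
contact_force: [1.0, 0.3, 0.6]
width: 0.05
gripper_force: 0.0
```

```bash
python3 go.py .4638 .0676 .19 8.9; cat >> w.py <<'E'
E
python3 - <<'E'
from fit import *
im=get_image("top");b,w,t,y=masks(im)
p,e=fit(im,b&roi(im,(534,240),60),[CASE[0]],(.513,-.375,-1.66),.04);print(p,np.degrees(p[2]),e)
save("top1",im["frame"][120:380,200:640])
E
```

```text
clock 9.8 pos [ 0.4825 -0.1117  0.2304] psi -45.7 tilt [ 0.001 -0.    -1.   ] -> deltas [ 111.7 -141.5   40.4] turn -54.6
[0.4742582  0.01760266 0.53944631] 30.90799710550594 inffit.py:22: RuntimeWarning: divide by zero encountered in scalar divide
  return best.x,best.fun/(M.sum()/255)
```

View pics/top1.png

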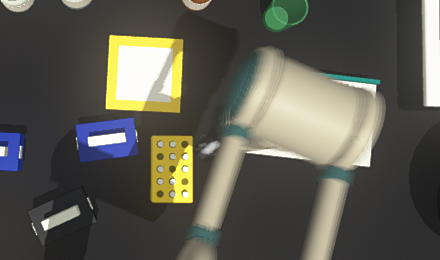

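The arm hides the shelf at crop (310,110), so I'll check the placement later. Moving on to C.

Request:
apply_moves(deltas=[50, 17, -21, 5, -7, 50, 34, -42, 10, -14, 50, 50, -63, 15, -21, 50, 67, -84, 20, -28, 50, 84, -106, 25, -35, 50, 100, -127, 30, -42, 50, 112, -141, 35, -49, 50, 112, -141, 40, -54.6, 50, 112, -141, 40, -54.6])

```text
clock: 10.6
position: [0.4652, 0.0668, 0.1895]
ee_rot: [-0.001, 0.651, 0.759, -0.001]
contact_force: [-0.6, -0.1, -0.6]
width: 0.0501
gripper_force: 0.0
```

```bash
python3 w.py wC .4638 .0676 8.9
```

```text
[0.4637 0.0696 0.1138] 6.52 err 0.221
clock 10.65 pos [0.4656 0.0662 0.1899] psi 8.5 tilt [-0.001 -0.    -1.   ] -> deltas [  3.7  -1.3 113.9] turn 2.0
```

Request:
apply_moves(deltas=[50, 2, -1.5, 35, 0, 50, 2, -1.5, 70, 0, 50, 2, -1.5, 100, 0, 50, 2, -1.5, 111, 0, 50, 2, -1.5, 111, 0, 0, 2, -1.5, 111, 0, 0, 2, -1.5, 111, 0, 0, 2, -1.5, 111, 0, 0, 2, -1.5, 111, 0])

```text
clock: 11.4
position: [0.465, 0.0674, 0.0806]
ee_rot: [0.001, 0.653, 0.758, 0.001]
contact_force: [0.2, -1.8, 2.7]
width: 0.0165
gripper_force: 87.9
```

Request:
apply_moves(deltas=[0, 0, 0, -20, 0, 0, 0, 0, -55, 0, 0, 0, 0, -90, 0, 0, 0, 0, -125, 0, 0, 0, 0, -155, 0, 0, 0, 0, -170, 0, 0, 0, 0, -170, 0, 0, 0, 0, -170, 0])

```text
clock: 12.07
position: [0.4639, 0.0678, 0.2495]
ee_rot: [0.0, 0.652, 0.758, 0.0]
contact_force: [-0.3, -0.2, -6.3]
width: 0.0161
gripper_force: 89.2
```

Request:
apply_moves(deltas=[0, -38, 0, 0, 0, 0, -76, 0, 0, 0, 0, -114, 0, 0, 0, 0, -114, 0, 0, 0, 0, -114, 0, 0, 0, 0, -76, 0, 0, 0, 0, -38, 0, 0, 0, 0, 0, 0, 0, 0, 0, 0, 0, 0, 0, 0, 0, 0, 0, 0, 0, 0, 0, 0, 0, 0, 0, 0, 0, 0])

```text
clock: 13.07
position: [0.4637, 0.0676, 0.2485]
ee_rot: [-0.0, 0.652, 0.758, -0.001]
contact_force: [-0.7, -0.4, -5.3]
width: 0.0159
gripper_force: 90.5
```

```bash
python3 m.py
```

```text
clock 13.32 pos [0.4642 0.067  0.2492] psi 8.5 w 0.0164
M tool [ 0.0254 -0.055  -0.034 ] sd [0.0247 0.0376 0.036 ] F [ 0.   -0.19 -4.95]
```

Request:
apply_moves(deltas=[0, 38, 0, 0, 0, 0, 76, 0, 0, 0, 0, 114, 0, 0, 0, 0, 114, 0, 0, 0, 0, 114, 0, 0, 0, 0, 76, 0, 0, 0, 0, 38, 0, 0, 0, 0, 0, 0, 0, 0, 0, 0, 0, 0, 0, 0, 0, 0, 0, 0, 0, 0, 0, 0, 0, 0, 0, 0, 0, 0])

```text
clock: 14.32
position: [0.4639, 0.0678, 0.2492]
ee_rot: [-0.0, 0.653, 0.758, 0.0]
contact_force: [-1.4, -0.2, -5.4]
width: 0.0162
gripper_force: 90.8
```

```bash
python3 m.py; python3 go.py .5207 -.285 .25 -95
```

```text
clock 14.57 pos [0.464  0.0685 0.2493] psi 8.6 w 0.0162
M tool [0.036  0.0465 0.0025] sd [0.0328 0.0352 0.0274] F [-0.36  0.09 -4.74]
clock 14.57 pos [0.464  0.0685 0.2493] psi 8.6 tilt [ 0.  0. -1.] -> deltas [-358.     3.    -0.8] turn 103.6
```

C shows a 0.10 N m swing with the sign a rolling ball would give, so C rattles. I'll set it back down, then shake B.

Request:
apply_moves(deltas=[0, 0, 0, 35, 0, 0, 0, 0, 75, 0, 0, 0, 0, 115, 0, 0, 0, 0, 145, 0, 0, 0, 0, 160, 0, 0, 0, 0, 165, 0, 0, 0, 0, 168, 0, 0, 0, 0, 170, 0, 0, 0, 0, 170, 0])

```text
clock: 15.32
position: [0.4645, 0.0682, 0.081]
ee_rot: [0.001, 0.652, 0.758, 0.001]
contact_force: [-0.5, -0.1, -4.5]
width: 0.0161
gripper_force: 91.7
```

Request:
apply_moves(deltas=[0, 0, 0, 1, 0, 0, 0, 0, 2, 0, 0, 0, 0, 2, 0])

```text
clock: 15.57
position: [0.4655, 0.0681, 0.0806]
ee_rot: [0.001, 0.652, 0.758, 0.001]
contact_force: [-6.2, 1.0, 14.3]
width: 0.0165
gripper_force: 94.2
```

Request:
apply_moves(deltas=[50, 0, 0, 0, 0, 50, 0, 0, 0, 0, 50, 0, 0, 0, 0, 50, 0, 0, -35, 0, 50, 0, 0, -75, 0, 50, 35, 1, -110, 2, 50, 73, 2, -115, 4, 50, 111, 4, -115, 6, 50, 149, 5, -115, 8, 50, 187, 6, -115, 10, 50, 222, 7, -115, 10.4, 50, 222, 7, -115, 10.4])

```text
clock: 16.57
position: [0.438, 0.2945, 0.1928]
ee_rot: [-0.001, 0.717, 0.697, 0.003]
contact_force: [0.6, 0.1, -0.4]
width: 0.0499
gripper_force: 0.0
```

```bash
python3 w.py wB .4381 .289 -1.8; python3 - <<'E'
from fit import *
im=get_image("top");b,w,t,y=masks(im)
p,e=fit(im,b&roi(im,(534,240),60),[CASE[0]],(.513,-.375,-1.66),.04);print(p,np.degrees(p[2]),e)
p,e=fit(im,(b|w)&roi(im,(307,260),40),CASE,(.464,.068,.15));print(p,np.degrees(p[2]),e)
save("top2",im["frame"][120:380,200:640])
E
```

```text
[ 0.4393  0.2892 -0.0469] -2.69 err 0.259
clock 16.62 pos [0.4381 0.2915 0.1925] psi -1.6 tilt [ 0.002  0.002 -1.   ] -> deltas [ -2.5   1.1 116.5] turn 1.1
[ 0.51248025 -0.37585098 -1.63715665] -93.80216651405195 0.9019010561981261
[0.46478196 0.06856082 0.15598364] 8.93720429179932 0.09924409618717707
```

View pics/top2.png

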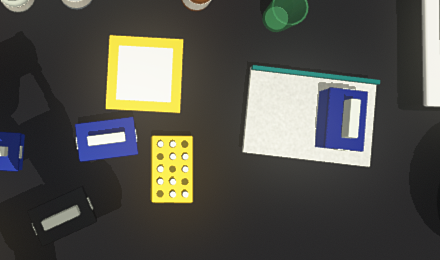

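A stands upright and parallel on the shelf at crop (343,118), and C is back at crop (107,139). Now I grip and shake B.

Request:
apply_moves(deltas=[50, -2.5, 0.5, 35, 0, 50, -2.5, 0.5, 70, 0, 50, -2.5, 0.5, 100, 0, 50, -2.5, 0.5, 112, 0, 50, -2.5, 0.5, 112, 0, 0, -2.5, 0.5, 112, 0, 0, -2.5, 0.5, 112, 0, 0, -2.5, 0.5, 112, 0, 0, -2.5, 0.5, 112, 0])

```text
clock: 17.42
position: [0.4391, 0.2858, 0.0818]
ee_rot: [0.0, 0.718, 0.696, 0.001]
contact_force: [-2.2, -1.8, 2.8]
width: 0.0162
gripper_force: 88.1
```

Request:
apply_moves(deltas=[0, 0, 0, -20, 0, 0, 0, 0, -55, 0, 0, 0, 0, -90, 0, 0, 0, 0, -125, 0, 0, 0, 0, -155, 0, 0, 0, 0, -170, 0, 0, 0, 0, -170, 0, 0, 0, 0, -170, 0])

```text
clock: 18.08
position: [0.4382, 0.2857, 0.2505]
ee_rot: [0.0, 0.718, 0.696, 0.001]
contact_force: [-0.2, 0.2, -6.7]
width: 0.016
gripper_force: 89.1
```

Request:
apply_moves(deltas=[0, -38, 0, 0, 0, 0, -76, 0, 0, 0, 0, -114, 0, 0, 0, 0, -114, 0, 0, 0, 0, -114, 0, 0, 0, 0, -76, 0, 0, 0, 0, -38, 0, 0, 0, 0, 0, 0, 0, 0, 0, 0, 0, 0, 0, 0, 0, 0, 0, 0, 0, 0, 0, 0, 0, 0, 0, 0, 0, 0])

```text
clock: 19.08
position: [0.4376, 0.2854, 0.2492]
ee_rot: [-0.0, 0.718, 0.696, -0.001]
contact_force: [0.2, -0.2, -5.3]
width: 0.0164
gripper_force: 88.7
```

```bash
python3 m.py
```

```text
clock 19.33 pos [0.4385 0.2851 0.2504] psi -1.9 w 0.0162
M tool [-0.02   -0.04   -0.0061] sd [0.0224 0.0292 0.0247] F [ 0.3   0.13 -5.63]
```

Request:
apply_moves(deltas=[0, 38, 0, 0, 0, 0, 76, 0, 0, 0, 0, 104, 0, 0, 0, 0, 104, 0, 0, 0, 0, 104, 0, 0, 0, 0, 76, 0, 0, 0, 0, 38, 0, 0, 0, 0, 0, 0, 0, 0, 0, 0, 0, 0, 0, 0, 0, 0, 0, 0, 0, 0, 0, 0, 0, 0, 0, 0, 0, 0])

```text
clock: 20.33
position: [0.4387, 0.2859, 0.2506]
ee_rot: [-0.0, 0.719, 0.695, 0.001]
contact_force: [-0.2, 1.0, -5.8]
width: 0.016
gripper_force: 88.5
```

```bash
python3 m.py; python3 go.py .5207 -.285 .25 -95
```

```text
clock 20.58 pos [0.4384 0.2864 0.2501] psi -1.8 w 0.0162
M tool [ 0.0072 -0.0204 -0.0038] sd [0.0425 0.0267 0.0301] F [-0.03  0.41 -5.55]
clock 20.58 pos [0.4384 0.2864 0.2501] psi -1.8 tilt [-0.  0. -1.] -> deltas [-5.686e+02  1.001e+02  1.000e-01] turn 93.2
```

B is quiet: its offset is constant, with a difference of only 0.02. Placing B beside A.

Request:
apply_moves(deltas=[0, -38, 6, 0, 6.5, 0, -76, 13, 0, 13, 0, -114, 19, 0, 19.5, 0, -152, 26, 0, 26, 0, -190, 32, 0, 32.5, 0, -228, 39, 0, 39, 0, -266, 45, 0, 45.5, 0, -304, 52, 0, 52, 0, -342, 58, 0, 58.5, 0, -380, 65, 0, 65, 0, -418, 71, 0, 71.5, 0, -456, 78, 0, 78])

```text
clock: 21.58
position: [0.5018, -0.174, 0.2503]
ee_rot: [-0.0, 0.996, 0.086, 0.0]
contact_force: [1.1, 1.2, -5.8]
width: 0.0159
gripper_force: 88.5
```

```bash
python3 go.py .5174 -.285 .16 -95
```

```text
clock 21.58 pos [ 0.5018 -0.174   0.2503] psi -80.1 tilt [ 0.  0. -1.] -> deltas [ -3.7 112.   90.2] turn 14.9
```

Request:
apply_moves(deltas=[0, -1, 37, 0, 5, 0, -2, 75, 0, 10, 0, -3.7, 105, 0, 14.9, 0, -3.7, 112, 20, 14.9, 0, -3.7, 112, 55, 14.9, 0, -3.7, 112, 85, 14.9, 0, -3.7, 112, 90, 14.9, 0, -3.7, 112, 90, 14.9, 0, -3.7, 112, 90, 14.9])

```text
clock: 22.33
position: [0.5189, -0.2836, 0.1612]
ee_rot: [0.0, 0.999, -0.041, 0.001]
contact_force: [0.1, -0.9, -4.2]
width: 0.0164
gripper_force: 89.3
```

```bash
python3 go.py .5174 -.285 .122 -95
```

```text
clock 22.33 pos [ 0.5189 -0.2836  0.1612] psi -94.7 tilt [ 0.001 -0.001 -1.   ] -> deltas [-1.4  1.5 39.2] turn 0.3
```

Request:
apply_moves(deltas=[0, -1, 1, 15, 0.3, 0, -1, 1, 28, 0.3, 0, -1, 1, 34, 0.3, 0, -1, 1, 37, 0.3, 0, -1, 1, 39, 0.3, 0, -1, 1, 40, 0.3, 0, -1, 1, 40, 0.3])

```text
clock: 22.92
position: [0.5175, -0.2846, 0.1224]
ee_rot: [0.001, 0.999, -0.044, 0.001]
contact_force: [-2.5, 2.2, 2.9]
width: 0.016
gripper_force: 90.5
```

Request:
apply_moves(deltas=[50, 0, 0, 0, 0, 50, 0, 0, 0, 0, 50, 0, 0, 0, 0, 50, 0, 0, -30, 0, 50, 0, 0, -70, 0, 50, -5, -25, -90, -7, 50, -13, -60, -90, -14, 50, -21, -95, -90, -21, 50, -29, -130, -90, -28, 50, -37, -165, -90, -35, 50, -45, -200, -90, -42, 50, -53, -235, -90, -49])

```text
clock: 23.92
position: [0.4846, -0.0441, 0.2107]
ee_rot: [0.0, 0.926, 0.377, 0.001]
contact_force: [0.9, 0.5, -0.7]
width: 0.0501
gripper_force: 0.0
```

```bash
python3 go.py .4648 .0686 .15 8.9
```

```text
clock 23.92 pos [ 0.4846 -0.0441  0.2107] psi -45.7 tilt [ 0.002 -0.    -1.   ] -> deltas [ 64.4 -94.6  60.7] turn -54.6
```

Request:
apply_moves(deltas=[50, 16, -24, 0, -7, 50, 32, -47, 10, -14, 50, 48, -71, 20, -21, 50, 64, -95, 30, -28, 50, 64, -95, 40, -35, 50, 64, -95, 50, -42, 50, 64, -95, 60, -49, 50, 64, -95, 60, -54.6, 50, 64, -95, 60, -54.6, 50, 64, -95, 60, -54.6])

```text
clock: 24.75
position: [0.4653, 0.0673, 0.1506]
ee_rot: [0.0, 0.653, 0.757, 0.0]
contact_force: [-0.2, 0.5, 0.4]
width: 0.0502
gripper_force: 0.0
```

```bash
python3 go.py .4648 .0686 .080 8.9; cat > c.py <<'E'
from fit import *
im=get_image("top");b,w,t,y=masks(im)
L=[box(-.035,.035,-.055,.055,.0,.055)]
for n,p0 in(("A",(.5125,-.375,-1.66)),("B",(.5204,-.2855,-1.66))):
    g=np.maximum(0,render(im,CASE,p0,.04));g=cv2.resize(g,(640,480))>0;g=cv2.dilate(g.astype(np.uint8),np.ones((9,9)))>0
    rib=cv2.resize(render(im,CASE[1:],p0,.04),(640,480))>0
    p,e=fit(im,(b&g)|(rib),CASE,p0,.04);print(n,p.round(4),np.degrees(p[2]).round(1),round(e,3))
c=cv2.resize(im["frame"][150:310,420:620],(800,600));save("shelf",c)
E
python3 c.py
```

```text
clock 24.75 pos [0.4653 0.0673 0.1506] psi 8.4 tilt [ 0.001  0.    -1.   ] -> deltas [ 1.3 -0.4 70.6] turn -0.5
A [ 0.5129 -0.3737 -1.6465] -94.3 0.144
B [ 0.5215 -0.2921 -1.6117] -92.3 0.127
```

View pics/shelf.png

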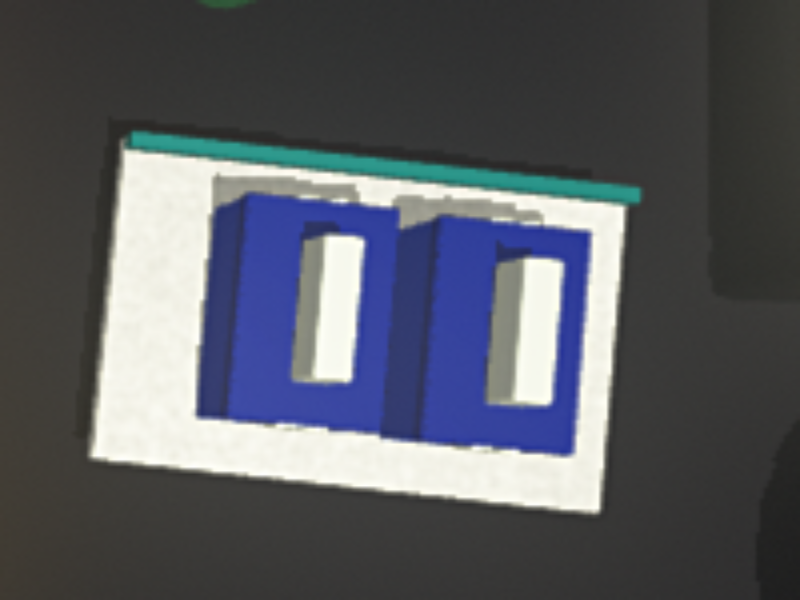

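The two quiet cases stand parallel with ends level at crop (300,310) and (490,330), with a small gap. Fetching C.

Request:
apply_moves(deltas=[50, 1, 0, 35, 0, 50, 1, 0, 60, 0, 50, 1, 0, 70, 0, 50, 1, 0, 70, 0, 0, 1, 0, 70, 0, 0, 1, 0, 70, 0, 0, 1, 0, 70, 0, 0, 1, 0, 70, 0])

```text
clock: 25.47
position: [0.4655, 0.0682, 0.0816]
ee_rot: [0.001, 0.652, 0.758, 0.001]
contact_force: [-1.3, -0.7, 4.5]
width: 0.0165
gripper_force: 88.6
```

Request:
apply_moves(deltas=[0, 0, 0, -20, 0, 0, 0, 0, -55, 0, 0, 0, 0, -90, 0, 0, 0, 0, -125, 0, 0, 0, 0, -155, 0, 0, 0, 0, -173, 0, 0, 0, 0, -173, 0, 0, 0, 0, -173, 0])

```text
clock: 26.13
position: [0.4645, 0.0683, 0.2535]
ee_rot: [0.0, 0.652, 0.758, 0.001]
contact_force: [-0.8, 0.3, -5.0]
width: 0.0161
gripper_force: 89.0
```

Request:
apply_moves(deltas=[0, -38, 0, 0, 0, 0, -76, 0, 0, 0, 0, -114, 0, 0, 0, 0, -114, 0, 0, 0, 0, -114, 0, 0, 0, 0, -76, 0, 0, 0, 0, -38, 0, 0, 0, 0, 0, 0, 0, 0, 0, 0, 0, 0, 0, 0, 0, 0, 0, 0, 0, 0, 0, 0, 0, 0, 0, 0, 0, 0])

```text
clock: 27.13
position: [0.4641, 0.0681, 0.2524]
ee_rot: [-0.0, 0.652, 0.758, -0.001]
contact_force: [0.3, -1.0, -5.1]
width: 0.0167
gripper_force: 89.8
```

```bash
python3 m.py
```

```text
clock 27.38 pos [0.4647 0.0675 0.2532] psi 8.5 w 0.0162
M tool [ 0.0211 -0.0617  0.0295] sd [0.0302 0.0475 0.0389] F [-0.03 -0.44 -4.72]
```

Request:
apply_moves(deltas=[0, 38, 0, 0, 0, 0, 76, 0, 0, 0, 0, 114, 0, 0, 0, 0, 114, 0, 0, 0, 0, 114, 0, 0, 0, 0, 76, 0, 0, 0, 0, 38, 0, 0, 0, 0, 0, 0, 0, 0, 0, 0, 0, 0, 0, 0, 0, 0, 0, 0, 0, 0, 0, 0, 0, 0, 0, 0, 0, 0])

```text
clock: 28.38
position: [0.4644, 0.0683, 0.2533]
ee_rot: [-0.0, 0.653, 0.758, 0.0]
contact_force: [-0.2, -0.1, -4.7]
width: 0.0163
gripper_force: 90.3
```

```bash
python3 m.py;  python3 go.py .6 -.005 .255 8.5
```

```text
clock 28.63 pos [0.4644 0.069  0.2533] psi 8.6 w 0.0162
M tool [ 0.0009  0.0741 -0.0024] sd [0.0238 0.0222 0.0219] F [-0.01  0.23 -4.81]
clock 28.63 pos [0.4644 0.069  0.2533] psi 8.6 tilt [-0.  0. -1.] -> deltas [-93.6 122.9  -1.7] turn 0.1
```

The rattle in C is confirmed: a 0.136 N m swing that reverses with the shake direction. I'm taking it over the mat.

Request:
apply_moves(deltas=[0, -15, 20, 0, 0, 0, -31, 41, 0, 0, 0, -47, 62, 0, 0, 0, -63, 82, 0, 0, 0, -79, 103, 0, 0, 0, -88, 116, 0, 0, 0, -93.5, 123, 0, 0, 0, -93.5, 123, 0, 0, 0, -93.5, 123, 0, 0, 0, -93.5, 123, 0, 0, 0, -93.5, 123, 0, 0])

```text
clock: 29.55
position: [0.5989, -0.005, 0.2534]
ee_rot: [-0.001, 0.652, 0.758, -0.0]
contact_force: [0.1, 0.4, -4.6]
width: 0.0163
gripper_force: 90.3
```

```bash
python3 go.py .6 -.005 .255 8.5; python3 -c "
from h import *
im=get_image('scene');save('end',im['frame'])"
```

```text
clock 29.55 pos [ 0.5989 -0.005   0.2534] psi 8.6 tilt [-0.001  0.    -1.   ] -> deltas [-0.2  1.1 -1.6] turn 0.1
```

View pics/end.png

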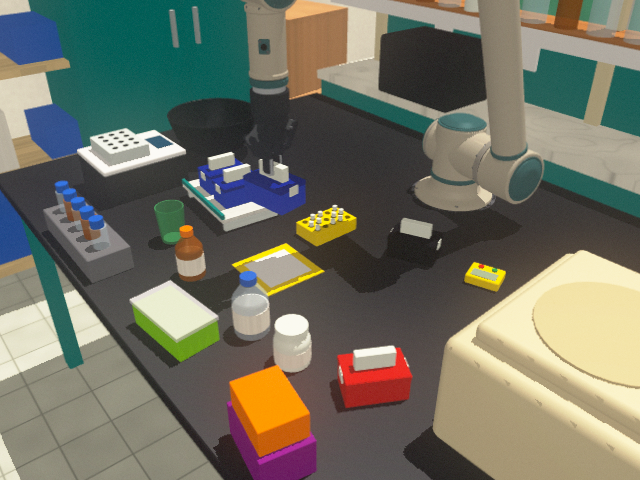

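The view shows case C level in the gripper at (273,185), with its shadow on the mat at (278,267). The two quiet cases stand on the shelf around (222,178), and nothing else has moved. Handing in.

```bash
python3 -c "
from rig import *
print(sign_off())"
```

```text
the job is handed in; nothing more can be done
None
```

The rattling case, the blue one that started nearest the yellow mat, is held level over the middle of the mat with its underside about 17 cm above the bench; the two quiet ones stand side by side on the shelf, ends level and about 2 cm apart, and the job is handed in.

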